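Seat the grating plate and clamp it with the butterfly knob

ROBOT

A 6-joint arm with a two-finger parallel gripper is mounted at the origin on the work surface. World frame = base frame: x ahead of the robot, y to its left, z up, the work surface at z = 0. Lengths are in mm, angles in rad, forces in N, time in s.
With the tool pointing down it reaches from about 350 to 725 mm from the base axis. Payload 6 kg.
Tool frame: the origin (TCP) lies between the finger pads; the fingertips stand bot.tip_reach ahead of it and the grasp point (between the pads) lies 8 mm behind it (bot.tip_reach is the distance from the TCP to the fingertips, in mm); z points along the fingers, y is the line along which they close (so a half turn about z gives the same grasp; the last joint's range is limited). The gripper opens to 85 mm and grips with 20 to 120 N. Pads are 22 mm wide; open, the fingers measure 114 mm over their backs; the gripper's body (76 mm by 85 mm) begins 54 mm behind the grasp point. The pads swing forward as they close: fully open they stand 13 mm farther back than shut.
Start: joints at [1.667, 0.04, 0.085, 0, -1.615, -0.334], TCP at [141.314, 583.1, 242.261] pointing down, gripper open.
Joint ranges: [-2.56, 2.56], [-1.29, 2.01], [-1.08, 1.49], [-3.29, 1.98], [-2.81, -0.18], [-2.99, 2.99]. Speed limits (rad/s): [2.57, 2.57, 3.01, 3.14, 3.14, 3.14].

INTERFACE

Orientations are given as a unit quaternion [w, x, y, z].
In Python, from rig import monitor, optics, bot, finder gives the robot as it stands.
- The arm moves only by the tool servo_tool, never from a script. Its arguments are lists of equal length, an entry for each row: "translation": the shift along the tool's x, y, z in m, a list of three; "dr": the turn, a rotation vector about the tool's x, y, z in rad, a list of three; "hand": the closure in counts, from 0 (fully open) to 255 (shut). A call has 1 to 10 rows; each row shifts and turns the commanded pose from where the row before left it, along the tool's axes as they then stand; what a row does not reach is not made up. A row lasts 1/8 s, in which the tool goes at most 62.5 mm and 10.7 degrees, less where a joint would pass 70% of its speed; a pose out of reach is approached as far as the arm can. A call with a gripper value outside its range is refused whole. The fingers move at their own pace and stop on an object; "newtons" is the grip in N (left out, the last holds). Time passes only in rows, so rows that do not move let the fingers close. It gives the time, the measured TCP pose, the force, the opening and the grip force at its end, in the units of the state.
- monitor.sense(): the state, without advancing time (a new reading comes with each control period).
- optics.grab_frame(name): name is "scene" or "top"; returns (picture, depth): 384x512x3 uint8, red, green, blue; 384x512 float32, mm along the optical axis (not along the pixel's ray), 0 where there is no reading.
- optics.camera_params(name): a dict with "fx", "fy", "cx", "cy" (pixels), "dist_coeffs" ([k1, k2, p1, p2, k3] as OpenCV has them; the pictures are not rectified), "view" (4x4, takes a point from world to camera coordinates). Camera axes: x right, y down, z forward; pixel columns grow to the right and rows downward; lengths in mm; the calibration is good to about 2 mm. A picture is of the moment at which its call begins. camera_params takes no time and is no camera call.
- bot.finish_job(): hands the job in; it is judged then, once.
Trained networks look in the newest picture that a camera, given by its name, has taken for a name from the list of things; names that differ only in an ending like _2 or _b are one class to them, and where a whole thing is asked for, a point or a joint stands for the part that bears it (a point fixed in the world has none). Each returns a list of dicts, best first, with "confidence" (0 to 1); they miss things now and then, are a little off and sometimes report something else, mostly with a low value. They report only what shows in the picture. A call takes as long as a camera call. They do not tell look-alikes from the thing itself.
- finder.find_in(camera, query): "pixel" ([column, row] in pixels, amid what is visible of it).
- finder.outline_of(camera, query): "mask" (384x512 bool, what is visible of it) and "pixel" ([column, row] in pixels, amid what is visible of it).
- finder.place_of(camera, query): "pixel" ([column, row] in pixels: a listed point, or the origin of a listed thing).
The state is a dict: "time": time; "joint_positions": joint angles; "qd": joint speeds; "effort": joint torques, N m; "tool_pos": TCP position; "ee_rot": TCP orientation; "force": force on the tool from outside, world axes, zero at the start; "ft_torque": the same for the moment, N m; "gripper_width": finger opening in mm; "grip_force": force on a finger pad.
Only numpy, scipy, OpenCV 4.12 (cv2) and the standard library are available. Lean on these libraries where they do the work, as an engineer would, in place of code of your own. Each camera call takes 0.05 s, during which the arm holds its last target. There are 200 camera calls.

TASK

Slide the grating plate of the grater stand fully home against the stop under the bridge, then turn the butterfly knob clockwise until its pad bites on the plate and go on about a twelfth of a turn (30 degrees) past the bite, so that the plate is held firmly but not overtightened. Mind the upright guard close beside the wings: do not knock or press against it, and leave the other things on the counter where they are.

Things in the scene. Friction and masses are not known exactly. Their poses are not given: they have to be found in the camera images.
- stand: White plastic grater stand fixed to the counter, 250 mm (x) by 116 mm (y); origin on the counter under its centre, z up. A channel 84 mm wide runs along x, open at -x, between side rails 8 mm thick with tops 42 mm up. An aluminium bridge crosses it at x = +70 mm (36 mm long in x, 50 to 60 mm up). In the channel a grey bed, top 24 mm up, carries the plate.
- stop (a point): Middle of the face of the channel's end stop, a wall across the channel 105 mm in +x from the stand's origin, top 42 mm above the counter. The plate is fully home when its +x edge touches it. Axes as the stand's.
- plate: Loose stainless grating plate in the channel, 150 mm (x) by 80 mm (y), 4 mm thick, 200 to 330 g; origin at the centre of its underside, axes as the stand's. It starts 20 to 45 mm short of the stop and slides with about 1 to 3 N. Fully home, its origin is at x = +30 mm in the stand's frame.
- tab (a point): Middle of the plate's upright finger tab at its -x end: 60 mm wide (y), 6 mm thick (x), its top 30 mm above the plate's underside; this point lies 17 mm above the underside and 72 mm in -x from the plate's origin. Push its -x face towards +x to slide the plate home.
- knob_grip (a point): Centre of the wings of the steel butterfly knob on the bridge, on its vertical axis (stand x = +70 mm, y = 0, 88 mm above the counter). The wings form one flat upright bar along this point's x axis: 64 mm across, 9 mm thick, 76 to 100 mm above the counter, on a stem 20 mm in diameter. Grip it across the 9 mm, at the axis.
- knob (a joint): Turn of the butterfly knob, rad; grows clockwise seen from above, lowering the pad 6 mm per rad; the knob itself keeps its height and stays where left. At 0 the wings lie along the stand's x. Starts at 0 to 0.7; the pad bites anywhere between about 1 and 2.6. Turning takes 0.21 N m free, plus 0.006 N m per newton of clamping: turn slowly and judge the rise.
- spindle: The clamp spindle under the knob, on its axis, with a rubber pad 24 mm in diameter sprung on its lower end, hidden under the bridge. Origin inside the bridge, 46 mm up less 6 mm per rad of the knob; how far below it the pad hangs differs each time and must be felt. At the bite it presses with about 5 N, then 25 N more per rad. Firm is 12 to 24 N, best 18 N; above 32 N is overtightened.
- guard: Upright white guard panel on the stand's +y rail, beside the wings: 100 mm long (stand x +20 to +120 mm), 6 mm thick, top 108 mm above the counter; origin at the centre of its lower edge, 42 mm up. Its inner face is 40 mm from the knob's axis, 8 mm from the sweeping wing tips: open the fingers only narrowly beside the wings (40 mm or less).
- bowl: Blue ceramic bowl, 170 mm across, 65 mm high, bystander; origin under its centre.
- jar: Closed glass jar with a red lid, 76 mm across, 120 mm high, bystander; origin under its centre.
- pestle: Olive-wood pestle lying on the counter, 170 mm long (x), 28 mm thick, bystander; origin under its centre.
- garlic_press: Stainless garlic press, about 170 mm long (x), bystander; origin on the counter under its middle.
Things that resemble listed ones, but are neither listed nor needed, are in the scene too. Leave any blue or green look-alike of the plate alone.

How it is judged:
By the outcome, as a careful person would: the job done as asked, in the order asked, and still so for the second after the job is handed in, with the robot touching nothing.
It also fails if it takes over 72 s, if anything falls off the work surface, if the arm or the gripper's body presses on something with over 40 N, if the wrist force passes 120 N, or if a joint passes its speed limit or range.

## Working session

There is one attempt and no reset: what is moved stays moved. The work goes in short steps, Python scripts to look and compute and a tool call to move; the robot and the scene stay as the last step left them, time stands still between calls to the robot, and variables do not carry over. Pictures are saved under pics/ and viewed, at most 10 in all, crops included, and the job is handed in when it is done.

Besides the shell and the picture viewer there is one more tool, called after ">>>" as name(argument=value, ...) on one line, values as JSON. servo_tool: Moves the arm, as the interface text tells. Its arguments: {"type":"object","properties":{"translation":{"type":"array","items":{"type":"array","items":{"type":"number"}}},"dr":{"type":"array","items":{"type":"array","items":{"type":"number"}}},"hand":{"type":"array","items":{"type":"number"}},"newtons":{"type":"number"}},"required":["translation","dr","hand"]}

```bash
mkdir -p pics; ls; cat > h.py <<'E'
import numpy as np, cv2
from rig import monitor, optics, bot, finder
def grab(n):
    return optics.grab_frame(n)
def cam(n):
    p=optics.camera_params(n); K=np.array([[p['fx'],0,p['cx']],[0,p['fy'],p['cy']],[0,0,1]]); return K,np.array(p['dist_coeffs'],float),np.array(p['view'])
def rays(n,px):
    K,d,V=cam(n); u=cv2.undistortPoints(np.array(px,float).reshape(-1,1,2),K,d)[:,0]
    R=V[:3,:3];o=-R.T@V[:3,3]
    return o,np.c_[u,np.ones(len(u))]@R
def at_z(n,px,z):
    o,r=rays(n,px); return o+r*((z-o[2])/r[:,2])[:,None]
def cloud(n,depth):
    h,w=depth.shape; g=np.stack(np.meshgrid(np.arange(w),np.arange(h)),-1).reshape(-1,2)
    o,r=rays(n,g); return (o+r*depth.reshape(-1,1)).reshape(h,w,3)
def proj(n,P):
    K,d,V=cam(n); return cv2.projectPoints(np.array(P,float).reshape(-1,1,3),cv2.Rodrigues(V[:3,:3])[0],V[:3,3],K,d)[0][:,0]
E
python3 - <<'E'
from h import *
ims=[]
for n in ['scene','top']:
    im,d=grab(n); cv2.imwrite(f'pics/{n}0.png',im[...,::-1]); np.save(f'{n}0.npy',d); C=cloud(n,d)
    K,dd,V=cam(n); print(n,'cam at',-V[:3,:3].T@V[:3,3],d[d>0].min(),d.max())
    for q in ['stand','plate','tab','knob_grip','stop','guard','bowl','jar','pestle','garlic_press']:
        for r in finder.place_of(n,q)[:3]:
            c,w=r['pixel']; i=int(np.clip(round(w),0,383)),int(np.clip(round(c),0,511))
            print(q,round(r['confidence'],2),np.round([c,w]),C[i].round() )
print(bot.tip_reach, monitor.sense())
E
```

```text
pics
scene cam at [1349.77558944   39.26758433 1021.16231843] 982.7906 3133.893
stand 0.94 [279. 226.] [638.  91.  30.]
plate 0.82 [295. 162.] [357. 143.   3.]
plate 0.78 [282. 217.] [603.  99.  26.]
plate 0.55 [362. 277.] [776. 318.   3.]
tab 0.96 [291. 193.] [532. 124.  51.]
tab 0.85 [294. 143.] [289. 139.  25.]
tab 0.67 [362. 296.] [844. 306.  24.]
knob_grip 0.68 [270. 226.] [687.  64.  96.]
knob_grip 0.49 [286. 241.] [706. 109.  57.]
stop 0.88 [265. 248.] [716.  53.  33.]
guard 0.71 [287. 241.] [692. 113.  35.]
jar 0.58 [360. 204.] [557. 328.  44.]
pestle 0.86 [349. 173.] [412. 314.  20.]
garlic_press 0.59 [146. 157.] [ 382. -347.   24.]
garlic_press 0.28 [280. 223.] [627.  94.  29.]
top cam at [421.42513289  14.99613728 948.95735645] 649.0834 1695.5244
stand 0.93 [222. 170.] [605.  90.  30.]
stand 0.57 [218. 171.] [604. 101.  25.]
plate 0.97 [221. 174.] [595.  93.  27.]
plate 0.95 [200. 267.] [356. 151.   2.]
plate 0.75 [147. 118.] [760. 300.   3.]
tab 0.93 [208. 199.] [527. 124.  55.]
tab 0.84 [148.  88.] [836. 293.  29.]
tab 0.55 [211. 296.] [286. 119.  31.]
knob_grip 0.46 [23
[... 318 characters left out ...]
0 {'time': 1.1, 'joint_positions': array([ 1.66668254e+00,  4.01992485e-02,  8.47915098e-02,  4.98872064e-06,
       -1.61551721e+00, -3.33703908e-01]), 'qd': array([ 0.00121009,  0.00133928, -0.00286789,  0.00020091, -0.0004915 ,
        0.00072499]), 'effort': array([ 3.49217835e-04, -3.67949402e+01,  3.47456145e+01,  6.93335384e+00,
       -9.85170263e-04, -2.60551154e-06]), 'tool_pos': array([141.32630942, 583.08892903, 242.25793538]), 'ee_rot': array([ 6.23021534e-05,  9.92938654e-01, -1.18628940e-01,  1.61423531e-05]), 'force': array([0.83319144, 0.24232423, 0.8450766 ]), 'ft_torque': array([-0.00193754, -0.04213521, -0.00435723]), 'grip_force': 0.0, 'gripper_width': 85.46162320247949}
```

```bash
python3 - <<'E'
import cv2,numpy as np
a=cv2.imread('pics/scene0.png');b=cv2.imread('pics/top0.png')
A=cv2.resize(a[150:310,200:400],(640,512),interpolation=cv2.INTER_CUBIC)  # unused scale 3.2
cv2.imwrite('pics/s_full.png',a)
B=cv2.resize(b[90:230,140:300],None,fx=4.2,fy=4.2,interpolation=cv2.INTER_CUBIC);cv2.imwrite('pics/t_crop.png',B)
cv2.imwrite('pics/s_crop.png',cv2.resize(a[150:290,210:370],None,fx=4.2,fy=4.2,interpolation=cv2.INTER_CUBIC))
E
```

```text
(no output)
```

View pics/top0.png

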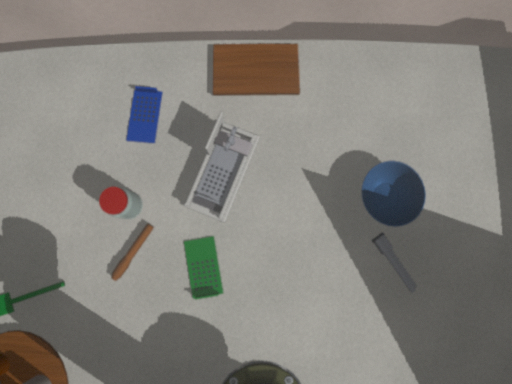

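View pics/t_crop.png

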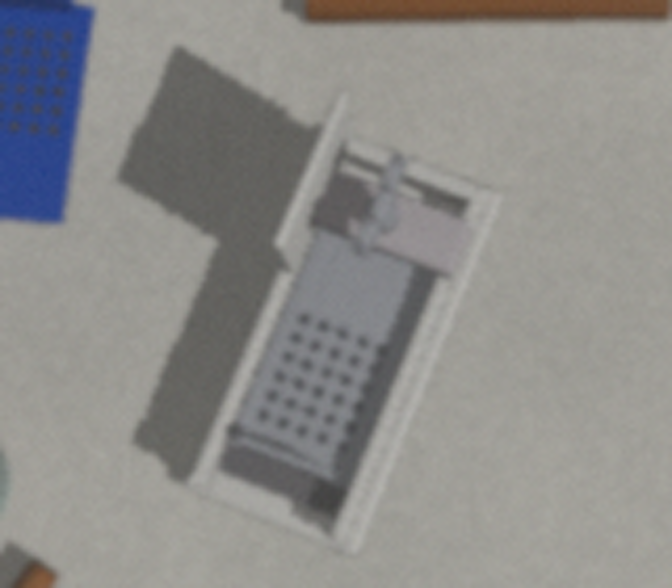

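View pics/s_crop.png

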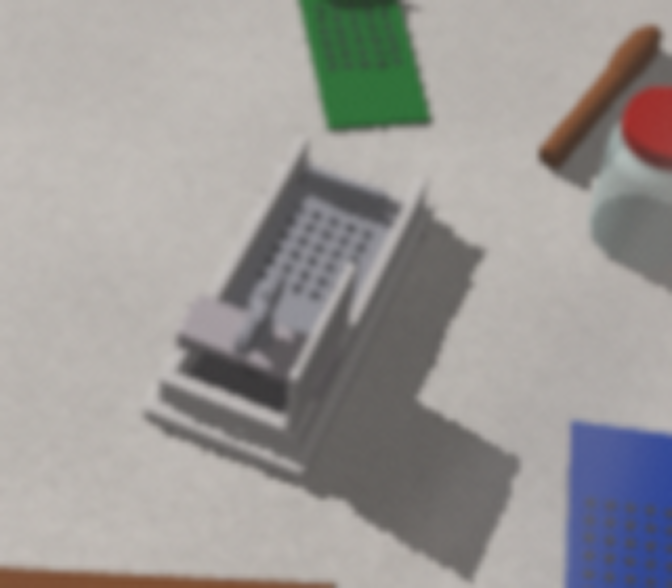

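The steel plate in the stand (top pixel 222,172) is the one meant. The blue plate at (147,118) and the green one at (200,267) are look-alikes. The stand's +x end, with the bridge and knob, is at (232,138) and the guard is on its left. Next I'll fit the stand pose.

```bash
python3 - <<'E'
from h import *
from scipy.optimize import least_squares
P=[]
for n in ['scene','top']:
    C=cloud(n,np.load(n+'0.npy')).reshape(-1,3)
    C=C[(abs(C[:,0]-610)<170)&(abs(C[:,1]-90)<130)]
    g=C[(C[:,2]<10)]; print(n,'counter z',np.median(g[:,2]))
    for lo,hi,nm in [(38,46,'rail'),(56,64,'bridge'),(100,112,'guardtop'),(15,130,'all'),(74,103,'high'),(20,33,'bed')]:
        q=C[(C[:,2]>lo)&(C[:,2]<hi)]
        if len(q)>5: print(nm,len(q),[np.round(v,3) for v in cv2.minAreaRect(q[:,:2].astype(np.float32))],q.mean(0).round(1))
# silhouette-free fit: outline mask edge of top
for n in ['scene','top']:
    grab(n)
    for q in ['stand','guard','knob_grip','plate']:
        for r in finder.outline_of(n,q)[:1]:
            np.save(f'm_{n}_{q}.npy',r['mask']); print(n,q,r['confidence'],r['mask'].sum(),np.array(r['pixel']).round())
E
```

```text
scene counter z 0.06126192282323473
rail 435 [array([610.526,  94.342]), array([ 98.795, 239.551]), np.float64(67.226)] [620.5  89.4  41.8]
bridge 291 [array([627.078,  96.847]), array([101.067, 199.433]), np.float64(59.225)] [673.2  64.6  59.7]
guardtop 96 [array([684.883,  87.251]), array([46.109, 97.917]), np.float64(67.584)] [692.6 102.3 106.4]
all 2662 [array([612.229,  96.583]), array([111.929, 249.657]), np.float64(66.721)] [632.4  90.6  41. ]
high 189 [array([685.584,  85.416]), array([49.294, 96.836]), np.float64(67.805)] [688.1  83.9  90.2]
bed 1082 [array([612.641, 100.181]), array([103.414, 234.423]), np.float64(65.524)] [607.   94.   27.5]
top counter z -0.9063615295041245
rail 512 [array([606.28 ,  94.019]), array([100.536, 235.762]), np.float64(67.362)] [604.1  87.6  41.2]
bridge 425 [array([621.739,  85.064]), array([ 94.206, 205.479]), np.float64(65.483)] [670.1  62.3  59.2]
guardtop 103 [array([680.115,  86.046]), array([50.376, 98.827]), np.float64(64.78)] [684.6 105.3 105.6]
all 3816 [array([607.591,  93.083]), array([114.445, 248.411]), np.float64(67.462)] [607.3  92.8  38.4]
high 239 [array([678.359,  84.554]), array([53.418, 99.419]), np.float64(63.282)] [677.9  84.   90. ]
bed 2011 [array([600.617,  91.517]), array([ 96.758, 227.342]), np.float64(66.787)] [588.5 101.2  26.8]
scene stand 0.9 2124 [274. 233.]
scene guard 0.6 757 [286. 210.]
scene plate 0.81 872 [286. 209.]
top stand 0.81 2156 [227. 149.]
top guard 0.54 259 [215. 135.]
top knob_grip 0.45 150 [229. 138.]
top plate 0.72 1569 [145. 114.]
```

```bash
python3 - <<'E'
from h import *
from scipy.optimize import minimize
V=[]
# solid boxes in stand frame
B=np.array([[-125,125,42,50,0,42],[-125,125,-50,-42,0,42],[52,88,-50,50,50,60],[20,120,40,46,42,108],[105,113,-42,42,0,42],[-125,105,-42,42,0,24]],float)
def sd(p):
    o=[]
    for b in B:
        c=(b[::2]+b[1::2])/2;h=(b[1::2]-b[::2])/2;q=abs(p-c)-h
        o.append(abs(np.linalg.norm(np.maximum(q,0),axis=1)+np.minimum(q.max(1),0)))
    return np.min(o,0)
for n in ['scene','top']:
    C=cloud(n,np.load(n+'0.npy')).reshape(-1,3)
    C=C[(abs(C[:,0]-610)<170)&(abs(C[:,1]-90)<130)&(C[:,2]>33)]
    def T(v):
        c,s=np.cos(v[2]),np.sin(v[2]);d=C[:,:2]-v[:2]
        return np.c_[d@[c,s],d@[-s,c],C[:,2]]
    f=lambda v:np.minimum(sd(T(v)),6).mean()
    r=min((minimize(f,[609+i,94+j,-.395+k],method='Nelder-Mead',options=dict(xatol=.01,fatol=1e-5)) for i in(-4,4) for j in(-4,4) for k in (-.04,.04)),key=lambda r:r.fun)
    print(n,r.x,r.fun); V.append(r.x); p=T(r.x)
    w=p[(p[:,2]>80)&(p[:,2]<103)&(p[:,1]<36)]; (c,s,a)=cv2.minAreaRect(w[:,:2].astype(np.float32))
    x,y=(w[:,:2]-w[:,:2].mean(0)).T;print('wing n',len(w),w.mean(0).round(1),c,s,a,'angle',np.linalg.eigh(np.cov(x,y))[1][:,1])
    t=p[(p[:,2]>44)&(p[:,2]<58)&(p[:,0]<-30)];print('tab',len(t),t.mean(0).round(1),np.percentile(t,[3,97],axis=0).round(1))
E
```

```text
scene [ 6.10301913e+02  9.36940387e+01 -4.02620328e-01] 2.137314913602739
wing n 95 [73.2  3.3 93.4] (70.20974731445312, 2.462315559387207) (9.707222938537598, 63.20726776123047) 89.99308013916016 angle [-0.9999968   0.00253106]
tab 98 [-81.8  -0.4  49.4] [[-110.   -44.5   44.2]
 [ -33.7   46.1   56.7]]
top [ 6.08882191e+02  9.34033591e+01 -3.90382732e-01] 1.7118885873460268
wing n 112 [67.8 -1.4 93. ] (69.0562515258789, -0.333742618560791) (9.732444763183594, 61.74152755737305) 89.38166809082031 angle [-0.9998123   0.01937421]
tab 65 [-85.6  -1.2  51.6] [[-89.6 -47.5  44.2]
 [-69.4  31.8  55.4]]
```

>>> servo_tool(translation=[[0.015, 0.0115, 0], [0.031, 0.0235, 0], [0.036, 0.027, 0], [0.04, 0.03, 0], [0.04, 0.03, 0], [0.04, 0.03, 0], [0.04, 0.03, 0], [0.04, 0.03, 0], [0.04, 0.03, 0], [0.04, 0.03, 0]], dr=[[0, 0, 0], [0, 0, 0], [0, 0, 0], [0, 0, 0], [0, 0, 0], [0, 0, 0], [0, 0, 0], [0, 0, 0], [0, 0, 0], [0, 0, 0]], hand=[255, 255, 255, 255, 255, 255, 255, 255, 255, 255], newtons=40)

```text
time: 2.85
tool_pos: [429.8, 231.3, 242.7]
ee_rot: [-0.0, 0.993, -0.119, 0.0]
force: [0.9, -0.3, 0.5]
gripper_width: -0.0
grip_force: 0.0
```

>>> servo_tool(translation=[[0.035, 0.027, 0], [0.035, 0.027, 0], [0.02, 0.015, 0], [0.007, 0.005, 0], [0, 0, 0], [0, 0, 0], [0, 0, 0.04], [0, 0, 0.04], [0, 0, 0.03], [0, 0, 0]], dr=[[0, 0, 0], [0, 0, 0], [0, 0, 0], [0, 0, 0], [0, 0, 0.08], [0, 0, 0.079], [0, 0, 0], [0, 0, 0], [0, 0, 0], [0, 0, 0]], hand=[255, 255, 255, 255, 255, 255, 255, 255, 255, 255])

```text
time: 4.1
tool_pos: [504.3, 138.2, 130.1]
ee_rot: [0.001, 0.98, -0.197, -0.002]
force: [-0.1, 0.2, 0.9]
gripper_width: -0.1
grip_force: 0.0
```

```bash
python3 - <<'E'
from h import *
s=monitor.sense();print(s['tool_pos'],s['ee_rot'],s['joint_positions'])
q=s['ee_rot'];yaw=2*np.arctan2(q[2],q[1]);p=s['tool_pos']
d=p[:2]-[609.6,93.5];c,sn=np.cos(-.397),np.sin(-.397);print('stand',d@[c,sn],d@[-sn,c],'yaw',yaw,s['force'],s['ft_torque'])
a,_=grab('scene');b,_=grab('top')
A=cv2.resize(a[120:290,210:370],None,fx=2.4,fy=2.4,interpolation=cv2.INTER_CUBIC);B=cv2.resize(b[70:240,140:300],None,fx=2.4,fy=2.4,interpolation=cv2.INTER_CUBIC)
cv2.imwrite('pics/c1.png',np.hstack([A,B])[...,::-1])
E
```

```text
[504.31181806 138.22474961 130.08581471] [ 0.00148118  0.98042778 -0.19686595 -0.00172201] [ 6.52315401e-01 -1.47692337e-01 -2.99598831e-01 -6.41408349e-04
 -1.42338813e+00  5.22254968e-01]
stand -114.39238137577019 0.5362520962972079 yaw -0.39632159169693665 [-0.07260831  0.16956763  0.85732818] [-0.01366454  0.04689717  0.0448604 ]
```

View pics/c1.png

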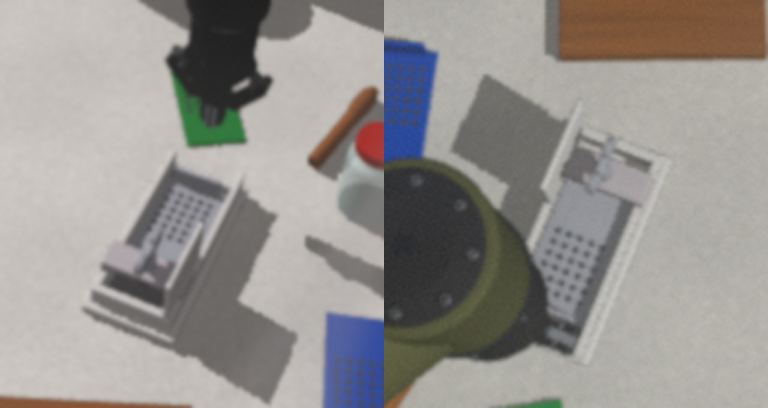

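The picture shows the closed fingers (left half, 212,115) above the channel's open end, short of the tab. Next I'll descend and push.

>>> servo_tool(translation=[[0, 0, 0.03], [0, 0, 0.03], [0, 0, 0.015], [0, 0, 0.008], [0, 0, 0], [0.004, 0, 0], [0.004, 0, 0], [0.003, 0, 0], [0.003, 0, 0], [0.003, 0, 0]], dr=[[0, 0, 0], [0, 0, 0], [0, 0, 0], [0, 0, 0], [0, 0, 0], [0, 0, 0], [0, 0, 0], [0, 0, 0], [0, 0, 0], [0, 0, 0]], hand=[255, 255, 255, 255, 255, 255, 255, 255, 255, 255])

```text
time: 5.45
tool_pos: [521.5, 132.2, 49.4]
ee_rot: [0.0, 0.98, -0.197, -0.0]
force: [-2.3, 1.4, 1.6]
gripper_width: -0.2
grip_force: 1.2
```

>>> servo_tool(translation=[[0.004, 0, 0], [0.004, 0, 0], [0.004, 0, 0], [0.004, 0, 0], [0.004, 0, 0], [0.004, 0, 0], [0.004, 0, 0], [0.003, 0, 0], [0.002, 0, 0], [0.001, 0, 0]], dr=[[0, 0, 0], [0, 0, 0], [0, 0, 0], [0, 0, 0], [0, 0, 0], [0, 0, 0], [0, 0, 0], [0, 0, 0], [0, 0, 0], [0, 0, 0]], hand=[255, 255, 255, 255, 255, 255, 255, 255, 255, 255])

```text
time: 6.7
tool_pos: [553.0, 118.9, 49.3]
ee_rot: [0.0, 0.98, -0.197, -0.0]
force: [-3.6, 0.3, 2.0]
gripper_width: 0.1
grip_force: 1.4
```

>>> servo_tool(translation=[[0.001, 0, 0], [0.001, 0, 0], [0.001, 0, 0], [0.001, 0, 0]], dr=[[0, 0, 0], [0, 0, 0], [0, 0, 0], [0, 0, 0]], hand=[255, 255, 255, 255])

```text
time: 7.2
tool_pos: [556.7, 117.4, 49.3]
ee_rot: [0.0, 0.98, -0.197, 0.0]
force: [-2.0, 0.8, 1.6]
gripper_width: -0.4
grip_force: 1.2
```

>>> servo_tool(translation=[[0.001, 0, 0], [0.001, 0, 0]], dr=[[0, 0, 0], [0, 0, 0]], hand=[255, 255])

```text
time: 7.45
tool_pos: [558.5, 116.6, 49.3]
ee_rot: [0.0, 0.98, -0.197, -0.0]
force: [-2.1, 1.6, 1.8]
gripper_width: -0.4
grip_force: 1.2
```

>>> servo_tool(translation=[[0.001, 0, 0], [0.001, 0, 0]], dr=[[0, 0, 0], [0, 0, 0]], hand=[255, 255])

```text
time: 7.7
tool_pos: [559.1, 116.3, 49.3]
ee_rot: [0.0, 0.98, -0.197, -0.001]
force: [-12.2, 5.2, 6.8]
gripper_width: 0.4
grip_force: 6.5
```

>>> servo_tool(translation=[[0.001, 0, 0], [0.001, 0, 0]], dr=[[0, 0, 0], [0, 0, 0]], hand=[255, 255])

```text
time: 7.95
tool_pos: [559.2, 116.2, 49.3]
ee_rot: [0.0, 0.98, -0.197, -0.003]
force: [-21.7, 8.3, 13.3]
gripper_width: 0.1
grip_force: 11.9
```

>>> servo_tool(translation=[[-0.008, 0, 0], [-0.007, 0, 0], [0, 0, -0.03], [0, 0, -0.04], [0, 0, -0.035], [0, 0, 0], [0, 0, 0]], dr=[[0, 0, 0], [0, 0, 0], [0, 0, 0], [0, 0, 0], [0, 0, 0], [0, 0, 0], [0, 0, 0]], hand=[255, 255, 255, 255, 165, 165, 165])

```text
time: 8.82
tool_pos: [548.0, 120.8, 153.6]
ee_rot: [0.0, 0.98, -0.197, -0.0]
force: [0.5, -0.7, -1.1]
gripper_width: 29.9
grip_force: 0.0
```

```bash
cat > st.py <<'E'
from h import *
def st():
    s=monitor.sense();q=s['ee_rot'];yaw=2*np.arctan2(q[2],q[1]);p=s['tool_pos']
    d=p[:2]-[609.6,93.5];c,sn=np.cos(-.397),np.sin(-.397);print('t',s['time'],'stand',d@[c,sn],d@[-sn,c],p[2],'yaw',yaw,'F',s['force'].round(2),'T',s['ft_torque'].round(3),'w',s['gripper_width'],s['grip_force'],'q6',s['joint_positions'][5],'e6',s['effort'].round(3)[5],'q',q.round(4))
E
python3 - <<'E'
from st import *
st()
V=[]
for n in ['scene','top']:
    im,d=grab(n); C=cloud(n,d)
    r=finder.outline_of(n,'tab'); 
    print(n,[(round(x['confidence'],2),np.median(C[x['mask']],axis=0).round()) for x in r[:2]])
    P=C.reshape(-1,3);dd=P[:,:2]-[609.6,93.5];c,s=np.cos(-.397),np.sin(-.397);p=np.c_[dd@[c,s],dd@[-s,c],P[:,2]]
    t=p[(p[:,2]>46)&(p[:,2]<58)&(p[:,0]<-10)&(p[:,0]>-100)&(abs(p[:,1])<36)];print(len(t),np.percentile(t,[5,50,95],axis=0).round(1) if len(t) else '')
E
```

```text
t 8.825 stand -67.34192370733292 1.42097075285553 153.5855512409295 yaw -0.39705518240193977 F [ 0.47 -0.65 -1.1 ] T [-0.036 -0.003  0.015] w 29.889173203190225 0.0 q6 0.5991639490461433 e6 -0.002 q [ 1.000e-04  9.804e-01 -1.972e-01 -3.000e-04]
scene [(0.97, array([601.,  89.,  29.])), (0.8, array([412., 140.,   5.]))]
57 [[-45.  -24.2  47.3]
 [-40.7   1.1  53. ]
 [-37.8  25.9  56.5]]
top [(0.97, array([627.,  78.,  27.])), (0.66, array([353., 143.,   4.]))]
0
```

>>> servo_tool(translation=[[0.02, 0, 0], [0.04, 0.001, 0], [0.04, 0, 0], [0.025, 0, 0], [0.012, 0, 0], [0, 0, 0.02], [0, 0, 0]], dr=[[0, 0, 0], [0, 0, 0], [0, 0, 0], [0, 0, 0], [0, 0, 0], [0, 0, 0], [0, 0, 0]], hand=[165, 165, 165, 165, 165, 165, 165])

```text
time: 9.9
tool_pos: [672.4, 67.4, 130.9]
ee_rot: [0.001, 0.98, -0.197, -0.002]
force: [0.5, 0.9, -0.5]
gripper_width: 30.1
grip_force: 0.0
```

```bash
python3 - <<'E'
from st import *
st()
a,_=grab('scene');b,_=grab('top')
cv2.imwrite('pics/c2.png',np.hstack([cv2.resize(i[r:r+100,c:c+100],None,fx=4,fy=4,interpolation=cv2.INTER_CUBIC) for i,r,c in ((a,170,220),(b,90,180))])[...,::-1])
E
```

```text
t 9.9 stand 67.97922344934393 0.21187716793633898 130.93979832926334 yaw -0.39638537715365596 F [ 0.52  0.89 -0.48] T [-0.056  0.062 -0.018] w 30.102644622378996 0.0 q6 0.7802529319295759 e6 0.0 q [ 8.000e-04  9.804e-01 -1.969e-01 -2.400e-03]
```

View pics/c2.png

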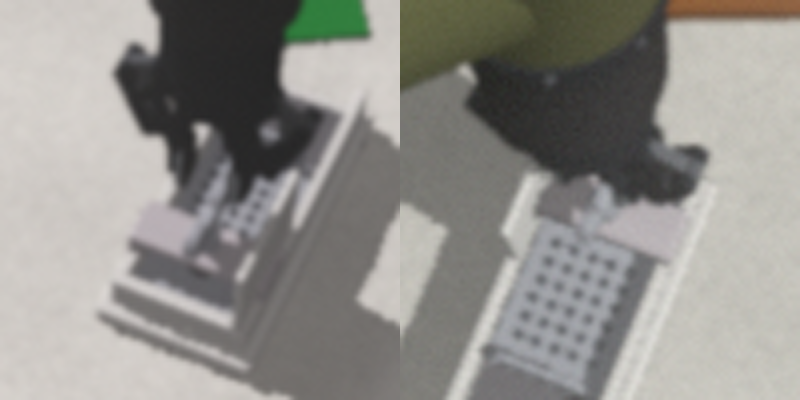

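The picture shows the fingers straddling the wing bar (left half: fingers at 180,165 and 250,180, wing between them) and clear of the guard. I'll descend with the narrow opening.

>>> servo_tool(translation=[[0.001, 0, 0.015], [0, 0, 0.015], [0, 0, 0.01], [0, 0, 0.007], [0, 0, 0.003], [0, 0, 0]], dr=[[0, 0, 0], [0, 0, 0], [0, 0, 0], [0, 0, 0], [0, 0, 0], [0, 0, 0]], hand=[165, 165, 165, 165, 165, 165])

```text
time: 10.75
tool_pos: [675.3, 66.6, 84.4]
ee_rot: [0.0, 0.98, -0.197, 0.0]
force: [-0.2, 0.4, 0.6]
gripper_width: 30.2
grip_force: 0.0
```

>>> servo_tool(translation=[[0, 0, 0], [0, 0, 0], [0, 0, 0], [0, 0, 0], [0, 0, 0]], dr=[[0, 0, 0], [0, 0, 0], [0, 0, 0], [0, 0, 0], [0, 0, 0]], hand=[200, 210, 220, 255, 255], newtons=50)

```text
time: 11.38
tool_pos: [675.5, 66.8, 85.1]
ee_rot: [-0.0, 0.98, -0.197, 0.001]
force: [-1.0, 1.0, 4.2]
gripper_width: 15.1
grip_force: 49.1
```

```bash
python3 -c "
from st import *
st()"
```

```text
t 11.375 stand 71.1341451502808 0.8787705420473955 85.08189861078189 yaw -0.39658336011231415 F [-1.    1.02  4.25] T [0.451 0.238 0.033] w 15.093655393658848 49.14162218570709 q6 0.7817218493627285 e6 0.006 q [-2.000e-04  9.804e-01 -1.970e-01  6.000e-04]
```

>>> servo_tool(translation=[[0, 0, 0], [0, 0, 0]], dr=[[0, 0, 0], [0, 0, 0]], hand=[255, 255])

```text
time: 11.62
tool_pos: [675.6, 66.8, 85.0]
ee_rot: [-0.0, 0.98, -0.197, 0.001]
force: [-1.1, 1.2, 4.6]
gripper_width: 15.0
grip_force: 49.4
```

```bash
python3 - <<'E'
from st import *
st()
a,_=grab('scene');b,_=grab('top')
cv2.imwrite('pics/c3.png',np.hstack([cv2.resize(i[r:r+100,c:c+100],None,fx=4,fy=4,interpolation=cv2.INTER_CUBIC) for i,r,c in ((a,170,220),(b,90,180))])[...,::-1])
E
```

```text
t 11.625 stand 71.15708721533444 0.877000647432217 85.03309822749885 yaw -0.39659621409504725 F [-1.14  1.21  4.62] T [ 0.469  0.297 -0.041] w 15.037439501098572 49.40851271152496 q6 0.7817182541449054 e6 0.006 q [-2.000e-04  9.804e-01 -1.970e-01  6.000e-04]
```

View pics/c3.png

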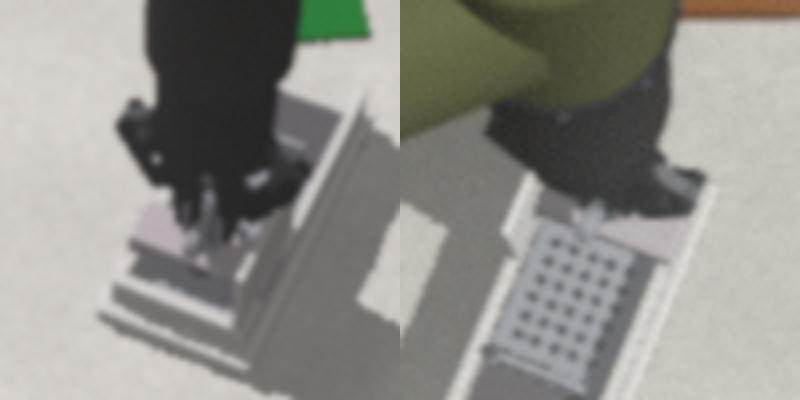

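The fingers hold at 15 mm rather than 9 mm. The tips, at z≈74, are probably pinching the 20 mm stem below the wings, which start at 76. I'll open, rise 5 mm and regrip.

>>> servo_tool(translation=[[0, 0, 0], [0, 0, 0], [0, 0, -0.003], [0, 0, -0.002], [0, 0, 0], [0, 0, 0], [0, 0, 0], [0, 0, 0], [0, 0, 0]], dr=[[0, 0, 0], [0, 0, 0], [0, 0, 0], [0, 0, 0], [0, 0, 0], [0, 0, 0], [0, 0, 0], [0, 0, 0], [0, 0, 0]], hand=[165, 165, 165, 165, 200, 220, 255, 255, 255])

```text
time: 12.85
tool_pos: [675.3, 66.9, 89.4]
ee_rot: [-0.0, 0.98, -0.197, 0.0]
force: [0.6, 2.2, 1.1]
gripper_width: 7.7
grip_force: 51.5
```

```bash
python3 -c "
from st import *
st()"
```

```text
t 12.85 stand 70.87176744656968 0.8467349452385232 89.43837118269896 yaw -0.3968122266581874 F [0.63 2.23 1.09] T [ 0.552  0.05  -0.207] w 7.725123809946377 51.46983861923218 q6 0.7815602926511968 e6 0.207 q [-1.000e-04  9.804e-01 -1.971e-01  1.000e-04]
```

>>> servo_tool(translation=[[0, 0, 0], [0, 0, 0], [0, 0, 0], [0, 0, 0], [0, 0, 0], [0, 0, 0], [0, 0, 0], [0, 0, 0], [0, 0, 0], [0, 0, 0]], dr=[[0, 0, 0], [0, 0, 0.04], [0, 0, 0.06], [0, 0, 0.06], [0, 0, 0.06], [0, 0, 0.06], [0, 0, 0.06], [0, 0, 0.06], [0, 0, 0.06], [0, 0, 0.06]], hand=[255, 255, 255, 255, 255, 255, 255, 255, 255, 255], newtons=100)

```text
time: 14.1
tool_pos: [675.2, 66.8, 89.5]
ee_rot: [0.0, 0.897, -0.443, 0.0]
force: [-0.4, 0.5, 1.7]
gripper_width: 6.8
grip_force: 99.3
```

```bash
python3 -c "
from st import *
st()"
```

```text
t 14.1 stand 70.82962275152796 0.7159542496470528 89.5372931894027 yaw -0.9179665696808533 F [-0.44  0.49  1.72] T [0.566 0.337 0.212] w 6.774825941673528 99.28122997283936 q6 0.2603037874316483 e6 0.432 q [ 0.000e+00  8.965e-01 -4.430e-01  1.000e-04]
```

```bash
cat >> st.py <<'E'
def avg(n=8):
    T=[];e=[]
    for _ in range(n):
        grab('top'); s=monitor.sense(); T.append(s['ft_torque'][2]); e.append(s['effort'][5])
    q=s['ee_rot'];print('t',s['time'],'turn',-.397-2*np.arctan2(q[2],q[1]),'T',np.mean(T).round(4),'sd',np.std(T).round(3),'e6',np.round(e,3),'q6',s['joint_positions'][5].round(3),'w',round(s['gripper_width'],1),'F',s['force'].round(1))
E
python3 -c "
from st import *
avg()"
```

```text
t 14.5 turn 0.519144069102963 T -0.0791 sd 0.032 e6 [ 0.086 -0.387 -0.032  0.106  0.125  0.104  0.081  0.061] q6 0.262 w 6.9 F [-1.4  2.3  3.1]
```

```bash
cat >> st.py <<'E'
def one():
    s=monitor.sense(); q=s['ee_rot'];o=[s['time'],(-.397-2*np.arctan2(q[2],q[1]))%6.2832,s['ft_torque'][2],s['effort'][5],s['qd'][5]]
    print(np.round(o,3)); open('log.txt','a').write(' '.join(map(str,o))+'\n')
E
```

>>> servo_tool(translation=[[0, 0, 0], [0, 0, 0], [0, 0, 0], [0, 0, 0], [0, 0, 0]], dr=[[0, 0, 0.02], [0, 0, 0.02], [0, 0, 0.02], [0, 0, 0.02], [0, 0, 0.02]], hand=[255, 255, 255, 255, 255])

```text
time: 15.12
tool_pos: [675.2, 66.8, 89.5]
ee_rot: [-0.0, 0.873, -0.487, 0.0]
force: [-3.2, 2.2, 5.3]
gripper_width: 6.5
grip_force: 99.7
```

```bash
python3 -c "from st import *;one()"
```

```text
[ 1.5125e+01  6.2100e-01  1.5400e-01  8.0000e-03 -1.5700e-01]
```

>>> servo_tool(translation=[[0, 0, 0], [0, 0, 0], [0, 0, 0], [0, 0, 0], [0, 0, 0]], dr=[[0, 0, 0.02], [0, 0, 0.02], [0, 0, 0.02], [0, 0, 0.02], [0, 0, 0.02]], hand=[255, 255, 255, 255, 255])

```text
time: 15.75
tool_pos: [675.2, 66.7, 89.5]
ee_rot: [0.0, 0.848, -0.53, 0.0]
force: [-3.4, 2.1, 5.2]
gripper_width: 7.0
grip_force: 99.8
```

```bash
python3 -c "from st import *;one()"
```

```text
[ 1.575e+01  7.210e-01  1.860e-01  7.000e-03 -1.570e-01]
```

>>> servo_tool(translation=[[0, 0, 0], [0, 0, 0], [0, 0, 0], [0, 0, 0], [0, 0, 0]], dr=[[0, 0, 0.02], [0, 0, 0.02], [0, 0, 0.02], [0, 0, 0.02], [0, 0, 0.02]], hand=[255, 255, 255, 255, 255])

```text
time: 16.38
tool_pos: [675.1, 66.7, 89.5]
ee_rot: [0.0, 0.82, -0.572, -0.0]
force: [-3.8, 3.8, 5.1]
gripper_width: 6.9
grip_force: 99.8
```

```bash
python3 -c "from st import *;one()"
```

```text
[ 1.6375e+01  8.2100e-01  2.0300e-01  7.0000e-03 -1.5700e-01]
```

>>> servo_tool(translation=[[0, 0, 0], [0, 0, 0], [0, 0, 0], [0, 0, 0], [0, 0, 0]], dr=[[0, 0, 0.02], [0, 0, 0.02], [0, 0, 0.02], [0, 0, 0.02], [0, 0, 0.02]], hand=[255, 255, 255, 255, 255])

```text
time: 17.0
tool_pos: [675.1, 66.7, 89.5]
ee_rot: [0.0, 0.791, -0.612, -0.0]
force: [-3.6, 2.5, 5.0]
gripper_width: 6.7
grip_force: 99.8
```

```bash
python3 -c "from st import *;one()"
```

```text
[ 1.70e+01  9.21e-01  2.06e-01  7.00e-03 -1.58e-01]
```

>>> servo_tool(translation=[[0, 0, 0], [0, 0, 0], [0, 0, 0]], dr=[[0, 0, 0.02], [0, 0, 0.02], [0, 0, 0.02]], hand=[255, 255, 255])

```text
time: 17.38
tool_pos: [675.1, 66.7, 89.5]
ee_rot: [0.0, 0.772, -0.636, -0.0]
force: [-4.1, 2.9, 5.4]
gripper_width: 6.8
grip_force: 99.8
```

```bash
python3 -c "from st import *;one()"
```

```text
[ 1.7375e+01  9.8100e-01  1.8000e-01  7.0000e-03 -1.5900e-01]
```

>>> servo_tool(translation=[[0, 0, 0], [0, 0, 0], [0, 0, 0]], dr=[[0, 0, 0.02], [0, 0, 0.02], [0, 0, 0.02]], hand=[255, 255, 255])

```text
time: 17.75
tool_pos: [675.1, 66.7, 89.5]
ee_rot: [0.0, 0.752, -0.659, -0.0]
force: [-3.1, 1.3, 5.6]
gripper_width: 6.8
grip_force: 99.8
```

```bash
python3 -c "from st import *;one()"
```

```text
[ 1.775e+01  1.041e+00  1.790e-01  7.000e-03 -1.590e-01]
```

>>> servo_tool(translation=[[0, 0, 0], [0, 0, 0], [0, 0, 0]], dr=[[0, 0, 0.02], [0, 0, 0.02], [0, 0, 0.02]], hand=[255, 255, 255])

```text
time: 18.12
tool_pos: [675.1, 66.7, 89.6]
ee_rot: [0.0, 0.732, -0.681, -0.0]
force: [-3.7, 2.6, 5.6]
gripper_width: 6.6
grip_force: 99.8
```

```bash
python3 -c "from st import *;one()"
```

```text
[ 1.8125e+01  1.1010e+00  2.3300e-01  7.0000e-03 -1.5800e-01]
```

>>> servo_tool(translation=[[0, 0, 0], [0, 0, 0], [0, 0, 0]], dr=[[0, 0, 0.02], [0, 0, 0.02], [0, 0, 0.02]], hand=[255, 255, 255])

```text
time: 18.5
tool_pos: [675.0, 66.7, 89.5]
ee_rot: [0.0, 0.712, -0.703, -0.0]
force: [-3.7, 2.9, 5.2]
gripper_width: 6.9
grip_force: 99.8
```

```bash
python3 -c "from st import *;one()"
```

```text
[ 1.850e+01  1.161e+00  1.680e-01  7.000e-03 -1.590e-01]
```

>>> servo_tool(translation=[[0, 0, 0], [0, 0, 0], [0, 0, 0]], dr=[[0, 0, 0.02], [0, 0, 0.02], [0, 0, 0.02]], hand=[255, 255, 255])

```text
time: 18.88
tool_pos: [675.0, 66.7, 89.5]
ee_rot: [-0.0, -0.69, 0.724, 0.0]
force: [-4.9, 2.0, 5.5]
gripper_width: 6.7
grip_force: 99.8
```

```bash
python3 -c "from st import *;one()"
```

```text
[ 1.8875e+01  1.2210e+00  2.3100e-01  7.0000e-03 -1.6100e-01]
```

>>> servo_tool(translation=[[0, 0, 0], [0, 0, 0], [0, 0, 0]], dr=[[0, 0, 0.02], [0, 0, 0.02], [0, 0, 0.02]], hand=[255, 255, 255])

```text
time: 19.25
tool_pos: [675.0, 66.7, 89.5]
ee_rot: [-0.0, -0.668, 0.744, 0.0]
force: [-4.3, 3.4, 5.2]
gripper_width: 7.0
grip_force: 99.8
```

```bash
python3 -c "from st import *;one()"
```

```text
[ 1.925e+01  1.281e+00  2.130e-01  6.000e-03 -1.580e-01]
```

>>> servo_tool(translation=[[0, 0, 0], [0, 0, 0], [0, 0, 0]], dr=[[0, 0, 0.02], [0, 0, 0.02], [0, 0, 0.02]], hand=[255, 255, 255])

```text
time: 19.62
tool_pos: [675.0, 66.7, 89.5]
ee_rot: [-0.0, -0.646, 0.764, 0.0]
force: [-4.3, 2.1, 6.6]
gripper_width: 6.7
grip_force: 99.8
```

```bash
python3 -c "from st import *;one()"
```

```text
[ 1.9625e+01  1.3410e+00  2.6400e-01  6.0000e-03 -1.5800e-01]
```

>>> servo_tool(translation=[[0, 0, 0], [0, 0, 0], [0, 0, 0]], dr=[[0, 0, 0.02], [0, 0, 0.02], [0, 0, 0.02]], hand=[255, 255, 255])

```text
time: 20.0
tool_pos: [675.0, 66.7, 89.5]
ee_rot: [-0.0, -0.622, 0.783, 0.0]
force: [-3.6, 2.4, 5.4]
gripper_width: 7.1
grip_force: 99.8
```

```bash
python3 -c "from st import *;one()"
```

```text
[ 2.000e+01  1.401e+00  1.830e-01  6.000e-03 -1.590e-01]
```

>>> servo_tool(translation=[[0, 0, 0], [0, 0, 0], [0, 0, 0]], dr=[[0, 0, 0.02], [0, 0, 0.02], [0, 0, 0.02]], hand=[255, 255, 255])

```text
time: 20.38
tool_pos: [675.0, 66.7, 89.5]
ee_rot: [-0.0, -0.599, 0.801, 0.0]
force: [-3.7, 2.4, 6.1]
gripper_width: 6.4
grip_force: 99.9
```

```bash
python3 -c "from st import *;one()"
```

```text
[ 2.0375e+01  1.4610e+00  2.4800e-01 -1.9000e-02 -1.5900e-01]
```

>>> servo_tool(translation=[[0, 0, 0], [0, 0, 0], [0, 0, 0]], dr=[[0, 0, 0.02], [0, 0, 0.02], [0, 0, 0.02]], hand=[255, 255, 255])

```text
time: 20.75
tool_pos: [674.9, 66.7, 89.5]
ee_rot: [-0.0, -0.574, 0.819, 0.0]
force: [-4.1, 2.9, 5.4]
gripper_width: 6.1
grip_force: 99.9
```

```bash
python3 -c "from st import *;one()"
```

```text
[20.75   1.521  0.227 -0.034 -0.159]
```

>>> servo_tool(translation=[[0, 0, 0], [0, 0, 0], [0, 0, 0]], dr=[[0, 0, 0.02], [0, 0, 0.02], [0, 0, 0.02]], hand=[255, 255, 255])

```text
time: 21.12
tool_pos: [674.9, 66.7, 89.5]
ee_rot: [-0.0, -0.55, 0.835, 0.0]
force: [-4.3, 2.5, 5.5]
gripper_width: 6.7
grip_force: 99.9
```

```bash
python3 -c "from st import *;one()"
```

```text
[21.125  1.581  0.306 -0.043 -0.159]
```

>>> servo_tool(translation=[[0, 0, 0], [0, 0, 0], [0, 0, 0]], dr=[[0, 0, 0.02], [0, 0, 0.02], [0, 0, 0.02]], hand=[255, 255, 255])

```text
time: 21.5
tool_pos: [674.9, 66.8, 89.5]
ee_rot: [-0.0, -0.524, 0.852, 0.0]
force: [-4.8, 3.3, 6.0]
gripper_width: 6.9
grip_force: 99.9
```

```bash
python3 -c "from st import *;one()"
```

```text
[21.5    1.641  0.175 -0.052 -0.158]
```

>>> servo_tool(translation=[[0, 0, 0], [0, 0, 0], [0, 0, 0]], dr=[[0, 0, 0.02], [0, 0, 0.02], [0, 0, 0.02]], hand=[255, 255, 255])

```text
time: 21.88
tool_pos: [674.9, 66.7, 89.5]
ee_rot: [-0.0, -0.498, 0.867, 0.0]
force: [-5.0, 2.8, 6.0]
gripper_width: 6.8
grip_force: 99.9
```

```bash
python3 -c "from st import *;one()"
```

```text
[21.875  1.701  0.26  -0.061 -0.16 ]
```

>>> servo_tool(translation=[[0, 0, 0], [0, 0, 0], [0, 0, 0]], dr=[[0, 0, 0.02], [0, 0, 0.02], [0, 0, 0.02]], hand=[255, 255, 255])

```text
time: 22.25
tool_pos: [674.9, 66.7, 89.5]
ee_rot: [-0.0, -0.472, 0.881, 0.0]
force: [-4.8, 3.6, 6.0]
gripper_width: 6.6
grip_force: 99.9
```

```bash
python3 -c "from st import *;one()"
```

```text
[22.25   1.761  0.286 -0.07  -0.157]
```

>>> servo_tool(translation=[[0, 0, 0], [0, 0, 0], [0, 0, 0]], dr=[[0, 0, 0.02], [0, 0, 0.02], [0, 0, 0.02]], hand=[255, 255, 255])

```text
time: 22.62
tool_pos: [674.9, 66.7, 89.5]
ee_rot: [-0.0, -0.446, 0.895, 0.0]
force: [-4.9, 2.2, 4.7]
gripper_width: 6.9
grip_force: 99.9
```

```bash
python3 -c "from st import *;one()"
```

```text
[22.625  1.821  0.278 -0.079 -0.159]
```

>>> servo_tool(translation=[[0, 0, 0], [0, 0, 0], [0, 0, 0], [0, 0, 0], [0, 0, 0], [0, 0, 0], [0, 0, 0], [0, 0, 0]], dr=[[0, 0, 0.02], [0, 0, 0.02], [0, 0, 0.02], [0, 0, 0.02], [0, 0, 0.02], [0, 0, 0.02], [0, 0, 0.02], [0, 0, 0.01]], hand=[255, 255, 255, 255, 255, 255, 255, 255])

```text
time: 23.62
tool_pos: [674.9, 66.8, 89.5]
ee_rot: [-0.0, -0.377, 0.926, 0.0]
force: [-4.9, 3.4, 5.6]
gripper_width: 6.7
grip_force: 99.9
```

```bash
python3 -c "from st import *;one()"
```

```text
[23.625  1.971  0.33  -0.25  -0.076]
```

>>> servo_tool(translation=[[0, 0, 0], [0, 0, 0], [0, 0, 0], [0, 0, 0], [0, 0, 0], [0, 0, -0.01], [0, 0, -0.03], [0, 0, -0.04], [0, 0, -0.03], [0, 0, 0]], dr=[[0, 0, 0], [0, 0, 0], [0, 0, 0], [0, 0, 0], [0, 0, 0], [0, 0, 0], [0, 0, 0], [0, 0, 0], [0, 0, 0], [0, 0, 0]], hand=[255, 165, 165, 165, 165, 165, 165, 165, 165, 165])

```text
time: 24.88
tool_pos: [676.5, 66.7, 204.2]
ee_rot: [0.003, -0.378, 0.926, -0.001]
force: [-0.7, 0.0, -0.2]
gripper_width: 30.5
grip_force: 0.0
```

>>> servo_tool(translation=[[0.02, 0, -0.01], [0.04, 0, 0], [0.04, 0, 0], [0.04, 0, 0], [0.03, 0, 0], [0, 0, 0]], dr=[[0, 0, 0], [0, 0, 0], [0, 0, 0], [0, 0, 0], [0, 0, 0], [0, 0, 0]], hand=[165, 165, 165, 165, 165, 165])

```text
time: 25.62
tool_pos: [552.7, -53.4, 209.9]
ee_rot: [0.001, -0.377, 0.926, -0.0]
force: [-0.6, -0.0, -0.2]
gripper_width: 30.1
grip_force: 0.0
```

```bash
python3 - <<'E'
from st import *
st()
for n in ['scene','top']:
    im,d=grab(n); P=cloud(n,d).reshape(-1,3); dd=P[:,:2]-[609.6,93.5];c,s=np.cos(-.397),np.sin(-.397);p=np.c_[dd@[c,s],dd@[-s,c],P[:,2]]
    w=p[(p[:,2]>80)&(p[:,2]<103)&(abs(p[:,1])<36)&(abs(p[:,0]-70)<36)]
    if len(w)>10: v=np.linalg.eigh(np.cov((w-w.mean(0))[:,:2].T))[1][:,1];print(n,len(w),w.mean(0).round(1),'cw angle',(-np.arctan2(v[1],v[0]))%np.pi)
    t=p[(p[:,2]>46)&(p[:,2]<58)&(p[:,0]<-10)&(p[:,0]>-100)&(abs(p[:,1])<36)];print('tab',len(t),np.percentile(t,[5,50,95],axis=0).round(1) if len(t) else '')
    cv2.imwrite(f'pics/end_{n}.png',im[...,::-1])
a=cv2.imread('pics/end_scene.png');b=cv2.imread('pics/end_top.png')
cv2.imwrite('pics/c4.png',np.hstack([cv2.resize(i[r:r+200,c:c+200],None,fx=2,fy=2) for i,r,c in ((a,120,180),(b,70,120))]))
E
```

```text
t 25.625 stand 4.364597903359321 -157.47948320884197 209.92244586003596 yaw 3.914857538101156 F [-0.65 -0.   -0.21] T [ 0.072 -0.008 -0.028] w 30.08538649692487 0.0 q6 -1.0629703169476497 e6 0.125 q [ 5.000e-04 -3.771e-01  9.262e-01 -1.000e-04]
scene 115 [72.5  3.9 91.9] cw angle 1.9632801616690077
tab 58 [[-45.3 -23.9  47.3]
 [-40.6   0.5  52.4]
 [-38.2  25.   56.5]]
tab 0
```

View pics/c4.png

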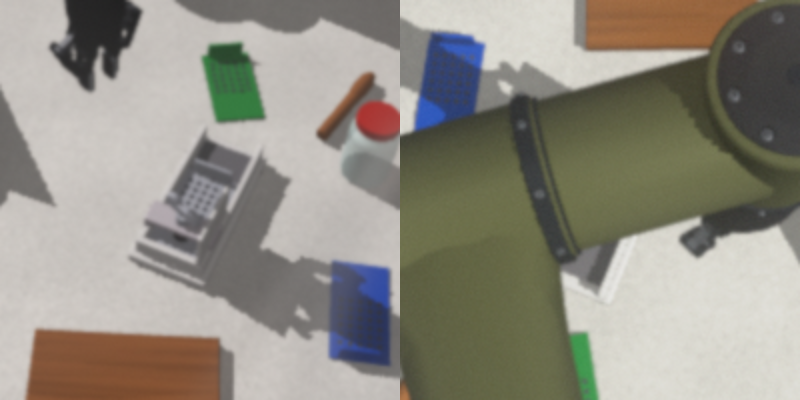

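The wings measure 1.963 rad, about 0.52 past the bite at 1.448. The tab is at stand x = -41.5, so the plate is home. The gripper (left half, 90,50) is clear of everything, so I'll hand in.

```bash
python3 -c "from rig import bot;print(bot.finish_job())"
```

```text
the job is handed in; nothing more can be done
None
```

The plate is home against the stop, and the knob is about 0.52 rad (30°) past the bite felt at 1.45 rad, an estimated clamp of 18 N; I saw no contact with the guard and nothing else was touched, and the job was handed in at about 26 s (no score was returned).

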